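# Slide the tap light out through the gap in the tray rim

### The job

Clear the tap light off the high-chair tray: push it along the surface with the fingers, toggle end first, through the gap between the two posts in the tray's rim, until the whole light is on the bench just past the posts (no more than 8 cm beyond them), still lying flat and pointing roughly straight out from the gap. Do not pick the light up or tip it, and leave the tableware, forks, teether and tin where they are.

Things in the scene. Friction and masses are not known exactly. Their poses are not given: they have to be found in the camera images.
- tray: Dark oak high-chair tray, fixed, yaw to 0.22 either way. Floor flush with the bench (z = 0, no step). 456 x 380 mm, rim 18 high, broken on its +y side by one gap between two posts. Origin: middle of the gap, floor level. +y points straight out of the gap onto the bench, x along that rim; the tray spans y -380 to 0, x -228 to 228. Within 100 of x = 0 only the light stands, up to 200 past the gap.
- post_a (a point): Top centre of the gap's -x post: fixed upright round oak post, 24 mm in diameter, 36 high, at x = -50, y = 0 in the tray's frame. The gap between the two posts is 76 clear. The rim (14 thick, 18 high) runs outwards from it.
- post_b (a point): Top centre of the gap's +x post, the same, at x = +50, y = 0 in the tray's frame.
- light: Battery tap light, loose: white plastic block, rounded edges, 70 wide (its x), 96 long (y), 24 high, pale lens 54 x 78 on top up to 32 high; 0.13 to 0.25 kg; small toggle on its +y end. Origin: centre of underside. Starts flat in the tray, toggle end to the gap, centre 175 to 215 mm before it, up to 0.4 rad off the tray's y and up to 25 to the side. Slides with plain friction.
- plate: yellow plastic plate, 156 across, 16 high, on the bench beyond the gap on the +x side; origin: centre of its underside. Bystander, loose (sizes in mm).
- cup: stainless steel cup, 70 across, 75 high, on the bench beyond the gap on the -x side (may have swapped places with the pot); origin: centre of its underside. Bystander, loose (sizes in mm).
- pot: white ceramic snack bowl, 80 across, 48 high, on the bench beyond the gap on the -x side (may have swapped places with the cup); origin: centre of its underside. Bystander, loose (sizes in mm).
- teether: silicone teether, beaded ring 75 across, 14 high, in the tray near its -x rim; origin: centre of its underside. Bystander, loose (sizes in mm).
- fork_a: bamboo fork, 145 long, 24 wide, 6 high, lying in the tray near its +x rim; origin in its underside about mid-length, its own x axis along it towards the tines. Bystander, loose (sizes in mm).
- fork_b: second bamboo fork, the same as fork_a, origin and axes too, 35 mm nearer the +x rim. Bystander, loose (sizes in mm).
- tin: low round aluminium tin, 68 across, 26 high, in the tray near its -x rim; origin: centre of its underside. Bystander, loose (sizes in mm).
- light_toggle (a point): Tip of the light's toggle switch, 54 mm along the light's +y from its centre, 12 mm up.

How it is judged:
By the outcome, as a careful person would: the job done as asked, in the order asked, and still so for the second after the job is handed in, with the robot touching nothing.
It also fails if it takes over 58 s, if anything falls off the work surface, if the arm or the gripper's body presses on something with over 40 N, if the wrist force passes 120 N, or if a joint passes its speed limit or range.

### The arm

A 6-joint arm with a two-finger parallel gripper is mounted at the origin on the work surface. World frame = base frame: x ahead of the robot, y to its left, z up, the work surface at z = 0. Lengths are in m, angles in rad, forces in N, time in s.
With the tool pointing down it reaches from about 0.325 to 0.9 m from the base axis. Payload 6.1 kg.
Tool frame: the origin (TCP) lies between the finger pads; the fingertips stand 22 mm ahead of it and the grasp point (between the pads) lies 3 mm ahead of it; z points along the fingers, y is the line along which they close (so a half turn about z gives the same grasp; the last joint's range is limited). The gripper opens to 87 mm and grips with 3 to 60 N. Pads are 19 mm wide; open, the fingers measure 117 mm over their backs; the gripper's body (75 mm by 190 mm) begins 51 mm behind the grasp point.
Start: joints at [-1.227, 0.22, 1.526, -0, 1.395, -0.126], TCP at [0.283, -0.557, 0.245] pointing down, gripper open.
Joint ranges: [-2.98, 2.98], [-0.91, 2.08], [0.09, 2.57], [-1.24, 4.39], [0.2, 2.65], [-2.68, 2.68]. Speed limits (rad/s): [2.57, 2.57, 3.01, 3.14, 3.14, 3.14].

### API

Orientations are given as a rotation vector (axis times angle).
In Python, from cell import robot, kinematics, monitor, viewer, workorder gives the robot as it stands. The module is installed in compiled form; this text tells all that it offers. Calls block until the motion is done:
- robot.move_to(position, orientation): joint-space move of the TCP to a pose.
- robot.move_straight(position, v=0.15, attitude=None): straight line of the TCP; attitude=None keeps the orientation; v is the mean speed in m/s.
- robot.move_j(angles): joint-space move.
- robot.move_gripper(opening, effort=None): opening from 0.0 (shut) to 1.0 (fully open); effort is the grip in N (None keeps the last); returns when the fingers have stopped.
- robot.wait(seconds).
- kinematics.solve_ik(position, orientation): joint angles nearest the present ones, or None.
- monitor.observe(): the state.
- viewer.read_camera(name): name is "side" or "top"; returns a dict with "color" (400x640x3 uint8, red, green, blue), "fov_y" (degrees; the focal length in pixels is half the picture's height over the tangent of half this angle, whatever the lens; pixels are square), "cx", "cy" (the principal point, pixels), "D" ([k1, k2, p1, p2, k3] as OpenCV has them; the pictures are not rectified), "rvec" (rotation vector, rad) and "tvec" (3), from world to camera coordinates, as OpenCV has them. Camera axes: x right, y down, z forward; pixel columns grow to the right and rows downward; lengths in m; the calibration is good to about 2 mm. A picture is of the moment at which its call begins. There is no depth.
A pose or a line that the arm cannot do raises robot.MotionError and nothing moves.
- workorder.hand_in(): hands the job in; it is judged then, once.
The state is a dict: "time_s": time; "joint_positions": joint angles; "qvel": joint speeds; "effort": joint torques, N m; "tool_pos": TCP position; "eef_rot": TCP orientation; "contact_force": force on the tool from outside, world axes, zero at the start; "torque": the same for the moment, N m; "gripper_width": opening from 0.0 (shut) to 1.0 (fully open); "finger_force": force on a finger pad.
Only numpy, scipy, OpenCV 4.12 (cv2) and the standard library are available. Lean on these libraries where they do the work, as an engineer would, in place of code of your own. Each camera call takes 0.05 s, during which the arm holds its last target. There are 200 camera calls.

## Working session

There is one attempt and no reset: what is moved stays moved. The work goes in short steps, each a Python script; the robot and the scene stay as the last script left them, time stands still between calls to the robot, and variables do not carry over. Pictures are saved under pics/ and viewed, at most 10 in all, crops included, and the job is handed in when it is done.

```bash
mkdir -p pics; python3 - <<'E'
from cell import viewer,monitor
import cv2
for n in("top","side"):
    r=viewer.read_camera(n); cv2.imwrite(f"pics/{n}0.png",r["color"][:,:,::-1])
    print(n,r["fov_y"],r["cx"],r["cy"],r["D"],r["rvec"],r["tvec"])
s=monitor.observe();print(s["time_s"],s["eef_rot"],s["gripper_width"])
E
```

```text
top 50.109698032000885 318.0398944889166 203.71229721288478 [-0.08660587  0.          0.          0.          0.        ] [ 2.14932888 -2.20898461  0.10537855] [0.07135652 0.58176147 0.88625914]
side 43.8261982286231 321.1798337892879 200.4250242825253 [-0.04309533  0.          0.          0.          0.        ] [ 0.67052307 -2.73741455  1.01283323] [0.52511258 0.18655431 1.23176652]
0.1 [-3.05359472e+00 -7.30742739e-01  3.26557992e-04] 0.9981063785892622
```

View pics/top0.png

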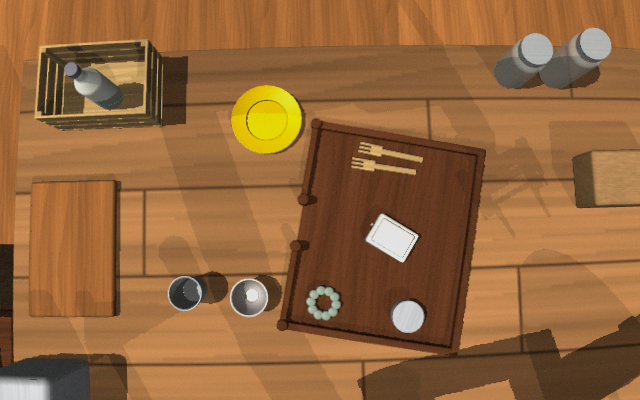

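View pics/side0.png

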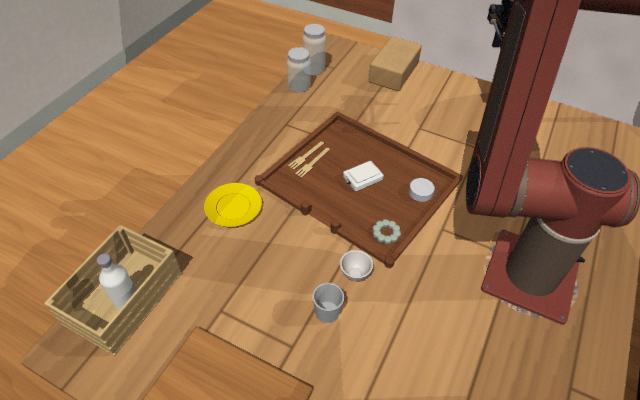

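The top view shows the light at about (392,238) with its toggle at (370,224). The posts are at (305,199) and (296,245). In the side view the posts are at (306,209) and (335,227), and the light is at (363,176).

```bash
cat > h.py <<'E'
import numpy as np,cv2
from cell import robot,kinematics,monitor,viewer,workorder
class Cam:
    def __init__(s,n):
        r=viewer.read_camera(n); s.im=r["color"]; f=200/np.tan(np.radians(r["fov_y"])/2)
        s.K=np.array([[f,0,r["cx"]],[0,f,r["cy"]],[0,0,1.]]); s.D=np.array(r["D"],float)
        s.rv=np.array(r["rvec"],float); s.R=cv2.Rodrigues(s.rv)[0]; s.t=np.array(r["tvec"],float).ravel(); s.C=-s.R.T@s.t
    def rays(s,p):
        u=cv2.undistortPoints(np.array(p,float).reshape(-1,1,2),s.K,s.D)[:,0]
        return np.c_[u,np.ones(len(u))]@s.R
    def plane(s,p,z):
        d=s.rays(p); return s.C+d*((z-s.C[2])/d[:,2])[:,None]
    def light(s,roi):
        x0,y0,x1,y1=roi; h=cv2.cvtColor(s.im,cv2.COLOR_RGB2HSV)
        m=((h[...,1]<60)&(h[...,2]>130)).astype(np.uint8); k=np.zeros_like(m); k[y0:y1,x0:x1]=1; m&=k
        c=max(cv2.findContours(m,0,1)[0],key=cv2.contourArea)
        return c[:,0]
def tri(a,p,b,q):
    d,e=a.rays([p])[0],b.rays([q])[0]; A=np.c_[d,-e]; l=np.linalg.lstsq(A,b.C-a.C,rcond=None)[0]
    P,Q=a.C+l[0]*d,b.C+l[1]*e; return (P+Q)/2,np.linalg.norm(P-Q)
E
python3 - <<'E'
from h import *
t=Cam("top");s=Cam("side")
for n,p,q in(("b",(305,199),(306,209)),("a",(296,245),(335,227)),("tog",(370,224),(348,182))): print(n,tri(t,p,s,q))
for c,roi in((t,(350,200,435,275)),(s,(335,155,392,195))):
    k=c.light(roi)
    for z in (.024,.032):
        P=c.plane(k+0.0,z)[:,:2]; print(z,cv2.minAreaRect((P*1000).astype(np.float32)))
a=cv2.resize(t.im[185:285,285:445],(800,500),interpolation=2)
b=cv2.resize(s.im[150:250,285:445],(800,500),interpolation=2)
cv2.imwrite("pics/ct.png",a[:,:,::-1]);cv2.imwrite("pics/cs.png",b[:,:,::-1])
E
```

```text
b (array([0.59510264, 0.08295108, 0.00997688]), np.float64(0.0017837165874597161))
a (array([0.49667994, 0.10474282, 0.01529717]), np.float64(0.000826335326987848))
tog (array([ 0.53602458, -0.05601294,  0.01448387]), np.float64(0.0034463916716252546))
0.024 ((507.1771545410156, -99.22480773925781), (95.15647888183594, 69.38333892822266), 57.12761306762695)
0.032 ((507.13531494140625, -97.79570007324219), (94.32002258300781, 68.7734375), 57.12760543823242)
0.024 ((505.6105041503906, -92.7652816772461), (104.64578247070312, 81.63322448730469), 57.400794982910156)
0.032 ((503.100341796875, -85.56098175048828), (103.82998657226562, 80.99685668945312), 57.400779724121094)
```

View pics/ct.png

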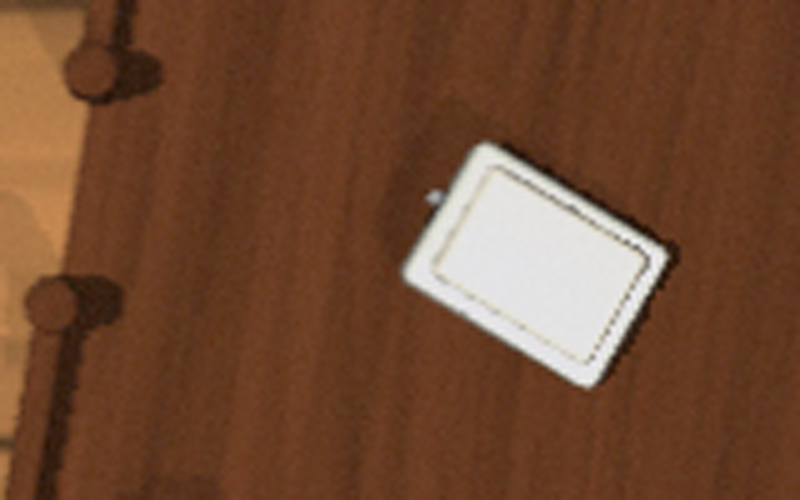

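View pics/cs.png

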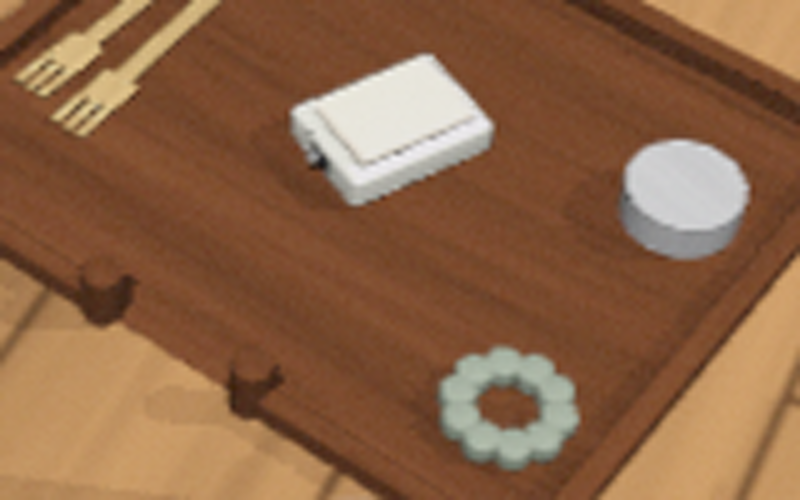

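```bash
python3 - <<'E'
from h import *
t=Cam("top");s=Cam("side")
print(t.C,s.C,t.K[0,0])
T=lambda x,y:(285+x/5-.4,185+y/5-.4); S=lambda x,y:(285+x/5-.4,150+y/5-.4)
for n,p,q in(("b",T(91,71),S(106,268)),("a",T(52,304),S(255,360)),("tog",T(432,197),S(317,160)),
 ("lensNear",T(434,266),S(365,164)),("topcornerR",T(668,250),S(430,55)),("lensright",T(649,262),S(433,58)),("cornF",T(485,145),S(296,112))): 
  print(n,tri(t,p,s,q), t.plane([p],.036 if len(n)<2 else .024)[0,:2])
# fit post circles by dark-top? print hsv of light patches
h=cv2.cvtColor(t.im,cv2.COLOR_RGB2HSV)
v=lambda x,y:h[int(y),int(x)].tolist()
print([v(*T(x,y)) for x,y in((540,260),(510,330),(500,352),(645,300),(490,150),(91,71),(91,110))])
E
```

```text
[0.50241361 0.06335326 0.93410938] [0.18361112 0.83136413 1.05019766] 427.8316172015981
b (array([0.59293189, 0.08703493, 0.03979434]), np.float64(0.0011432426863289113)) [0.59385275 0.08734744]
a (array([0.49582603, 0.10564366, 0.03982777]), np.float64(0.0013074759144105492)) [0.49640492 0.10607477]
tog (array([ 0.53642604, -0.05806517,  0.0139285 ]), np.float64(0.002491827394755076)) [ 0.53719148 -0.05626245]
lensNear (array([ 0.50669361, -0.05599374,  0.0278278 ]), np.float64(0.0024276552547731743)) [ 0.50783444 -0.05601994]
topcornerR (array([ 0.51059582, -0.15762515,  0.02205487]), np.float64(0.002301465666180798)) [ 0.51163002 -0.15668197]
lensright (array([ 0.50540964, -0.14714366,  0.03131595]), np.float64(0.0028903680499381816)) [ 0.50676904 -0.14825227]
cornF (array([ 0.55904078, -0.08017944,  0.02150572]), np.float64(0.00027379340821684643)) [ 0.55875999 -0.07983965]
[[150, 1, 229], [135, 2, 228], [10, 173, 99], [33, 13, 210], [32, 16, 201], [11, 167, 104], [14, 152, 143]]
```

```bash
cat >> h.py <<'E'
from scipy.spatial.transform import Rotation as Ro
G=np.array([.5451,.0967]); YAW=-.190
def setup(): 
    c,s=np.cos(YAW),np.sin(YAW); return np.array([[c,-s],[s,c]])
def W(p): return G+setup()@np.array(p[:2])
def T(w): return setup().T@(np.array(w)-G)
def pose(cam=None,roi=(200,185,435,285),z=.014):
    "light (x,y mm, heading off tray y) in tray frame"
    cam=cam or Cam("top"); P=cam.plane(cam.light(roi)+0.,z)[:,:2]
    b=cv2.boxPoints(cv2.minAreaRect((P*1000).astype(np.float32)))/1000; c=b.mean(0)
    e=[b[1]-b[0],b[2]-b[1]]; l=max(e,key=np.linalg.norm); th=np.arctan2(l[1],l[0])-np.pi/2-YAW
    th=(th+np.pi/2)%np.pi-np.pi/2
    return np.r_[T(c)*1000,th],sorted(np.linalg.norm(v)*1000 for v in e)
def ori(th,flip=0):
    "tool down, tool y along the light's x at tray heading th"
    a=YAW+th+flip*np.pi; y=np.array([np.cos(a),np.sin(a),0]); z=np.array([0,0,-1.]); return Ro.from_matrix(np.c_[np.cross(y,z),y,z]).as_rotvec()
def at(x,y,z): return np.r_[W((x/1000,y/1000)),z/1000]   # tray mm -> world
HOME=[-1.227,.22,1.526,0,1.395,-.126]
def st(m=""):
    s=monitor.observe(); print(m,"t%.2f"%s["time_s"],"F",np.round(s["contact_force"],1),"tool",np.round(T(s["tool_pos"][:2])*1000,1),round(s["tool_pos"][2]*1000,1))
E
python3 - <<'E'
from h import *
t=Cam("top"); print(pose(t))
c=t.plane([(316,124),(283,325),(305,199),(296,245)],.018)[:,:2]; d=c[0]-c[1]; print(c,np.linalg.norm(d),np.arctan2(d[1],d[0]))
p,_=pose(t); th=p[2]
for f in(0,1):
  for q in((70,-150,90),(0,-250,90),(0,0,30)): print(f,q,np.round(kinematics.solve_ik(at(*q),ori(th/2,f)),2))
E
```

```text
(array([ 4.41756416e-03, -2.01312259e+02, -3.80512357e-01]), [np.float32(70.13196), np.float32(96.22669)])
[[0.7597503  0.05495797]
 [0.32918015 0.13640596]
 [0.59512478 0.08310671]
 [0.49707765 0.1047782 ]] 0.4382059210348962 -0.18695409530223767
0 (70, -150, 90) [-0.24  0.29  1.75  0.    1.1   0.14]
0 (0, -250, 90) [-0.44  0.14  1.93  0.    1.07 -0.06]
0 (0, 0, 30) [0.03 0.31 1.86 0.   0.97 0.41]Traceback (most recent call last):
  File "<stdin>", line 6, in <module>
    return _wrapfunc(a, 'round', decimals=decimals, out=out)
    return _wrapit(obj, method, *args, **kwds)
    result = getattr(arr, method)(*args, **kwds)
TypeError: unsupported operand type(s) for *: 'NoneType' and 'float'
```

```bash
python3 - <<'E'
from h import *
p=np.array([0,-201.3]); th=-.38; c,s=np.cos(th),np.sin(th); L=np.array([[c,-s],[s,c]])
robot.move_gripper(0.0)
q=p+L@[60,37]; o=ori(th+.1)
robot.move_to(at(*q,110),o); robot.move_straight(at(*q,29),v=.12); st("down")
e=q-L@np.array([10,0]); d=np.array([np.cos(th+.12),np.sin(th+.12)])
robot.move_straight(at(*e,29),v=.06); st("touch")
e=e-14*d; robot.move_straight(at(*e,29),v=.05); st("pushed")
robot.move_straight(at(*(e+6*d),29),v=.1); robot.move_straight(at(*(e+6*d),100),v=.2)
robot.move_j(HOME); print(pose()); st()
E
```

```text
down t4.71 F [ 0.7 -0.5  0.8] tool [  70.1 -189.4] 29.6
touch t5.03 F [ 0.3 -0.8  0.1] tool [  60.  -185.2] 29.6
pushed t5.46 F [-0.8  0.5  0.5] tool [  46.2 -181.8] 28.9
(array([  -6.36392865, -199.81364558,   -0.26542079]), [np.float32(69.84362), np.float32(102.6251)])
 t8.28 F [ 0.  -0.1  0.4] tool [-133.  -690.9] 244.6
```

```bash
sed -i 's/    m\&=k/&/; s/; m&=k$/; m=cv2.morphologyEx(m\&k,cv2.MORPH_OPEN,np.ones((7,7),np.uint8))/' h.py; python3 - <<'E'
from h import *
t=Cam("top"); print(pose(t)); P,_=pose(t)
cv2.imwrite("pics/c2.png",cv2.resize(t.im[185:285,285:445],(800,500),interpolation=2)[:,:,::-1])
E
```

```text
(array([  -7.26506266, -202.73505067,   -0.27106035]), [np.float32(69.49713), np.float32(96.37054)])
```

View pics/c2.png

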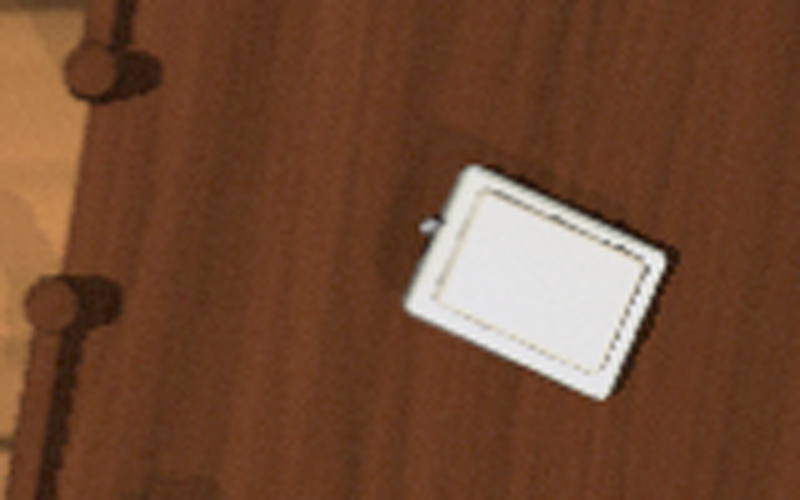

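```bash
cat >> h.py <<'E'
def tool(l,gap=0,z=29):
    "tool position pushing the rear face of a light at pose l=(x,y,th)"
    d=57.5+gap; return at(l[0]+d*np.sin(l[2]),l[1]-d*np.cos(l[2]),z)
def follow(path,v=.06):
    for l in path: robot.move_straight(tool(l),v=v,attitude=ori(l[2]))
def engage(l,opening=.30):
    robot.move_gripper(opening); robot.move_to(tool(l,8,90),ori(l[2])); robot.move_straight(tool(l,8),v=.15)
def leave(gap=10):
    s=monitor.observe(); R=Ro.from_rotvec(s["eef_rot"]).as_matrix(); b=np.cross(R[:,1],[0,0,1.]) # tool back
    b=-b if b@np.r_[setup()@[0,1],0]>0 else b
    p=np.array(s["tool_pos"])+b*gap/1000; robot.move_straight(p,v=.08); robot.move_straight(p+[0,0,.07],v=.2); robot.move_j(HOME)
def arc(l,th1,L,n=6):
    x,y,th=l; out=[]
    for k in range(n):
        dt=(th1-th)/(n-k); s=L/n; x-=s*np.sin(th+dt/2); y+=s*np.cos(th+dt/2); th+=dt; out.append((x,y,th))
    return out
E
python3 - <<'E'
from h import *
l=(-7.3,-202.7,-.27)
a=arc(l,0,54); print(np.round(a[-1],1))
engage(l); st("eng"); follow([l]+a); st("arc")
x=a[-1][0]; follow([(x,-75,0)],.08); st("fwd")
leave(); t=Cam("top"); print(pose(t)); st()
E
```

```text
[-1.000e-01 -1.493e+02  0.000e+00]
eng t11.35 F [-0.4 -0.2  1.1] tool [ -24.5 -266.3] 29.3
arc t13.48 F [ 0.7 -0.2 -0.4] tool [-1.000e-01 -2.066e+02] 29.0
fwd t14.57 F [-0.3 -0.1  0.4] tool [   0.  -132.6] 29.0
(array([ 1.56827717e+00, -6.96690641e+01, -2.52306461e-03]), [np.float32(70.00718), np.float32(96.49405)])
 t17.49 F [ 1.2 -0.1 -0.6] tool [-133.  -690.8] 244.7
```

```bash
sed -i 's/d=57.5+gap/d=61.5+gap/' h.py; python3 - <<'E'
from h import *
l=(1.5,-69.7,-.002)
a=arc(l,.045,16,3); a+=arc(a[-1],0,24,4); print(np.round(a[-1],2))
engage(l); st("eng"); follow([l]); 
for q in a: follow([q],.05)
st("S"); x=a[-1][0]
for y in (0,25,50,76): follow([(x,y,0)],.06); st()
leave(); t=Cam("top"); print(pose(t,(150,170,435,240))); st()
cv2.imwrite("pics/f.png",t.im[:,:,::-1])
E
```

```text
[  0.62 -29.71   0.  ]
eng t20.38 F [ 0.2 -0.1  1.2] tool [   1.6 -139.5] 29.2
S t22.51 F [ 0.  -0.1  0. ] tool [  0.6 -91.1] 29.0
 t23.15 F [-0.3  0.2 -0.7] tool [  0.5 -61.1] 29.0
 t23.72 F [-0.5 -0.5 -0.7] tool [  0.6 -36.1] 29.0
 t24.28 F [0.2 0.2 0.8] tool [  0.5 -11.1] 29.0
 t24.87 F [-0.  -0.2 -0.7] tool [ 0.5 14.9] 29.0
(array([ 1.53839648e+00,  7.87479673e+01, -2.75254250e-04]), [np.float32(69.49705), np.float32(95.84377)])
 t28.25 F [-0.   0.3 -1.1] tool [-133.1 -691. ] 244.8
```

View pics/f.png

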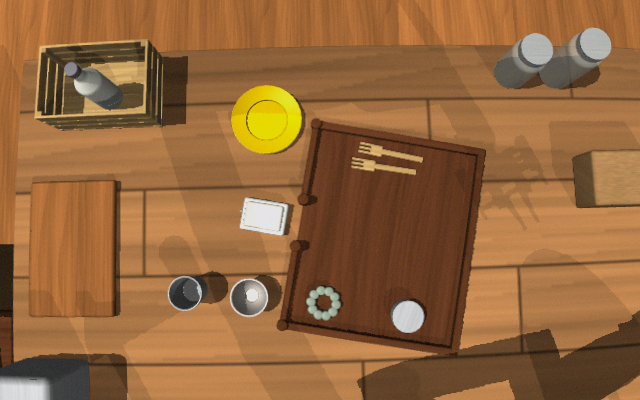

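The light now lies flat and straight on the bench at about (264,216), with its rear edge about 31 mm past the gap line, which is 19 mm clear of the posts. Everything else is where it was.

```bash
python3 -c "
from cell import workorder
print(workorder.hand_in())"
```

```text
the job is handed in; nothing more can be done
None
```

The tap light was pushed toggle end first through the gap and lies flat and straight on the bench, its rear edge about 2 cm past the posts; nothing else moved, and the job was handed in at about 28 s.

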